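Pin and clip the sheet hold-down bar

ROBOT

A 7-joint arm with a two-finger parallel gripper is mounted at the origin on the work surface. World frame = base frame: x ahead of the robot, y to its left, z up, the work surface at z = 0. Lengths are in m, angles in rad, forces in N, time in s.
With the tool pointing down it reaches from about 0.4 to 0.9 m from the base axis. Payload 5.6 kg.
Tool frame: the origin (TCP) lies midway between the tips of the shut fingers; the grasp point (between the pads) lies 19 mm behind it; y points along the fingers, z is the direction in which the jaws open and shut, and the axes are right-handed (so a half turn about y gives the same grasp; the last joint's range is limited). The gripper opens to 92 mm and grips with 3 to 60 N. Pads are 20 mm wide; open, the fingers measure 128 mm over their backs; the gripper's body (75 mm by 189 mm) begins 69 mm behind the grasp point.
Start: joints at [1.16, 0.468, -0.012, 1.603, 0.006, 1.071, -0.056], TCP at [0.234, -0.607, 0.215] pointing down, gripper open.
Joint ranges: [-2.53, 2.53], [-0.31, 2.02], [-1.57, 1.55], [0.28, 2.44], [-1.29, 4.43], [0.15, 1.84], [-2.92, 2.92]. Speed limits (rad/s): [2.57, 2.57, 3.14, 3.14, 3.14, 3.14, 3.14].

INTERFACE

Orientations are given as a 3x3 rotation matrix whose columns are the frame's x, y, z axes.
In Python, from station import env, effector, solver, viewer, workorder, search_frame, tip_of gives the robot as it stands. Calls block until the motion is done:
- env.reach(position, orientation): joint-space move of the TCP to a pose.
- env.movel(position, frame=None, rate=0.15): straight line of the TCP; frame=None keeps the orientation; rate is the mean speed in m/s.
- env.goto_joints(angles): joint-space move.
- effector.release() and effector.grasp(squeeze=None): open the fingers fully, or close them until they stop; squeeze is the grip in N (None keeps the last).
- env.pause(seconds).
- solver.inverse_kinematics(position, orientation): joint angles nearest the present ones, or None.
- env.sense(): the state.
- viewer.read_camera(name): name is "side" or "top" or "wrist"; returns (picture, depth): 480x640x3 uint8, red, green, blue; 480x640 float32, m along the optical axis (not along the pixel's ray), 0 where there is no reading.
- viewer.camera_info(name): a dict with "intrinsics" (3x3 intrinsics, pixels), "dist_coeffs" ([k1, k2, p1, p2, k3] as OpenCV has them; the pictures are not rectified), "eye" and "rotation" of the camera in the world; the wrist camera has in their place "T_tool_cam" (4x4, takes a point from camera to tool coordinates, whose origin is the TCP and whose axes are the tool frame's). Camera axes: x right, y up, looking along -z (the intrinsics and any distortion apply to the point x, -y, -z); pixel columns grow to the right and rows downward; lengths in m; the calibration is good to about 2 mm. A picture is of the moment at which its call begins: read the wrist's pose just before it. camera_info takes no time and is no camera call.
A pose or a line that the arm cannot do raises env.PlanningError and nothing moves.
- workorder.finish_job(): hands the job in, once; it reports no verdict.
Trained networks look in the newest picture that a camera, given by its name, has taken for a name from the list of things; names that differ only in an ending like _2 or _b are one class to them, and where a whole thing is asked for, a point or a joint stands for the part that bears it (a point fixed in the world has none). Each returns a list of dicts, best first, with "score" (0 to 1); they miss things now and then, are a little off and sometimes report something else, mostly with a low value. They report only what shows in the picture. A call takes as long as a camera call.
- search_frame(camera, name): "at" ([x, y, z] in m, in world coordinates, good to about 4 mm: the middle of the surface that is visible of it).
- tip_of(camera, name): "at" ([x, y, z] in m, in world coordinates, good to about 4 mm: a listed point, or the origin of a listed thing).
The state is a dict: "t": time; "joint_positions": joint angles; "joint_velocities": joint speeds; "tau": joint torques, N m; "ee_pos": TCP position; "tcp_rot": TCP orientation; "wrist_force": force on the tool from outside, world axes, zero at the start; "moment": the same for the moment, N m; "gripper_width": finger opening in m.
Only numpy, scipy, OpenCV 4.12 (cv2) and the standard library are available. Lean on these libraries where they do the work, as an engineer would, in place of code of your own. Each camera call takes 0.05 s, during which the arm holds its last target. There are 200 camera calls.

TASK

Couple the roofing sheet's hold-down bar to its bracket: gently push the half-withdrawn cross-drilled pin fully home, then take the hairpin clip from the wooden rack and slide its straight leg down through the pin's hole until the sprung arm has snapped round the shank. Press it down firmly with about 15 N so that its shoulder sits on the shank, never with more than 25 N on pin or clip, and let go. Leave the plain U-shaped pin and the other things on the bench alone.

Things in the scene. Friction and masses are not known exactly. Their poses are not given: they have to be found in the camera images.
- pin_hole (a point): Centre of the cross hole in a bright steel pin (20 mm shank) lying level 72 mm above the bench in a fork bracket. y points along the pin to its round head, z up; the hole runs right through along z, 9 mm wide across the pin and 8 along it, mouths flared 2 mm, 14 mm from the pin's tip end. While the pin is withdrawn the hole hides in the fork; with the pin home it is clear of it.
- bracket: Dark steel fork bracket bolted down, the bar's eye between its cheeks; base 110 by 56 mm, 8 thick. Origin under its centre, y along the pin. The fork spans y = -18 to 18 mm and x = -15 to 15, its top 86 mm above the bench (14 above the pin's axis). With the pin home the hole is at y = -32, z = 72. The bar runs off to +x, dropping from 72 mm high at x = 60 to the bench at x = 160.
- pin_head (a point): Centre of the outer flat face of the pin's head (a disc 32 mm across, 8 thick), 58 mm from pin_hole along +y; axes as pin_hole. The pin goes home along -y.
- pin (a joint): How far the pin is withdrawn, m: 0 is fully home against a solid stop; starts at 0.022 to 0.034. Slides stiffly with 4 N of friction and stays where it is left.
- clip_loop (a point): Centre of the clip's double-turn wire loop, 26 mm wide (x), 12 thick (y), 30 tall (z); grip it across the 12 mm. z points up, away from the leg's tip. The clip hangs upright in a rack slot, its shoulder on the rack's top. Fully home on the pin, clip_loop is 48 mm above pin_hole and 4 mm aside of it, with clip y along the pin (either way round).
- clip: Hairpin clip of 6 mm steel wire, 80 g; frame as clip_loop. Straight leg at x = -4 mm down to its round tip at z = -91. The other wire is wound once round the leg, a shoulder; below it a springy arm bows out on the +x side, necks in at z = -52 and flares to x = 13 at z = -71. The arm meets the shank with the loop about 69 mm above the hole; the push then rises to some 6 to 12 N, drops at the snap, then the shoulder stops hard.
- upin_loop (a point): Centre of the same loop on a plain U pin in the other slot of the rack: like the clip, but both legs are straight, with no bow and no spring. Not to be used.
- clip_shoulder: The clip's shoulder: one turn of wire round the leg, 18 mm across, 6 thick, its underside 38 mm below the loop's centre; it stops on top of the shank when the clip is home. Frame as clip_loop (origin at the loop). Robot and clip are springy, so only the force tells how firmly it sits; go slowly, it jumps down at the snap.
- rack: Wooden rack block, 64 mm along x, 136 along y, 64 tall, fixed; origin under its centre. Two slots, 36 mm either side of the centre along y, 25 mm by 7.5 mm and 58 deep. Which slot holds the clip varies.
- cup: Bystander: open steel cup, 72 mm across, 85 tall.
- can: Bystander: closed can, 66 mm across, 115 tall.
- seam_roller: Bystander: hand seam roller with wooden handle and black wheel, about 155 mm long, 40 tall.
- spray_bottle: Bystander: white bottle, 64 mm across, 150 tall.
- pipe_sleeve: Bystander: upright thin-walled metal sleeve, 84 mm across, 90 tall.
- collar: Bystander: flat steel collar, 56 mm across, 25 tall.

How it is judged:
By the outcome, as a careful person would: the job done as asked, in the order asked, and still so for the second after the job is handed in, with the robot touching nothing.
It also fails if it takes over 72 s, if anything falls off the work surface, if the arm or the gripper's body presses on something with over 40 N, if the wrist force passes 120 N, or if a joint passes its speed limit or range.

## Working session

There is one attempt and no reset: what is moved stays moved. The work goes in short steps, each a Python script; the robot and the scene stay as the last script left them, time stands still between calls to the robot, and variables do not carry over. Pictures are saved under pics/ and viewed, on a budget of 10 in all, crops included, one or two more only if the job needs it, and the job is handed in when it is done.

```bash
ls; mkdir -p pics
python3 - <<'E'
from station import *
import cv2,numpy as np
np.set_printoptions(precision=4,suppress=True)
for c in ("side","top"):
    p,d=viewer.read_camera(c); cv2.imwrite(f"pics/{c}0.png",p[:,:,::-1])
    i=viewer.camera_info(c); print(c,i["eye"],i["rotation"],i["intrinsics"],i["dist_coeffs"])
    for n in ["pin_hole","bracket","pin_head","pin","clip_loop","upin_loop","rack"]:
        print(n,[(np.round(r["at"],4),round(r["score"],2)) for r in tip_of(c,n)[:2]])
s=env.sense();print(s["t"],s["ee_pos"],s["tcp_rot"],s["wrist_force"],s["gripper_width"]);print(viewer.camera_info("wrist"))
E
```

```text
pics
side [-0.1554  0.6821  0.7297] [[-0.6867  0.4108 -0.5997]
 [-0.7266 -0.3628  0.5835]
 [ 0.0222  0.8364  0.5476]] [[553.6557   0.     318.3084]
 [  0.     553.6557 240.4279]
 [  0.       0.       1.    ]] [0.0217 0.     0.     0.     0.    ]
pin_hole [(array([ 0.557 , -0.1779,  0.0699]), 0.78)]
bracket [(array([ 0.5588, -0.1793,  0.0013]), 0.6)]
pin_head [(array([ 0.5484, -0.125 ,  0.0711]), 0.72)]Traceback (most recent call last):
  File "<stdin>", line 8, in <module>
ValueError: it knows: bracket, can, clip, clip_loop, clip_shoulder, collar, cup, pin_head, pin_hole, pipe_sleeve, rack, seam_roller, spray_bottle, upin_loop
```

Run:
```python
from station import *
import cv2,numpy as np
np.set_printoptions(precision=4,suppress=True)
for c in ("side","top"):
    p,d=viewer.read_camera(c); cv2.imwrite(f"pics/{c}0.png",p[:,:,::-1])
    if c=="top": i=viewer.camera_info(c); print(c,i["eye"],i["rotation"],i["intrinsics"],i["dist_coeffs"])
    for n in ["pin_hole","bracket","pin_head","clip_loop","clip","upin_loop","rack","cup","can","seam_roller","spray_bottle","pipe_sleeve","collar"]:
        print(n,[(np.round(r["at"],4),round(r["score"],2)) for r in tip_of(c,n)[:2]])
s=env.sense();print(s["t"],s["ee_pos"],s["tcp_rot"],s["wrist_force"],s["gripper_width"]);print(viewer.camera_info("wrist"))
```

```text
pin_hole [(array([ 0.5572, -0.1812,  0.0683]), 0.47)]
bracket [(array([ 0.5565, -0.1791, -0.0009]), 0.61)]
pin_head []
clip_loop [(array([0.511 , 0.2912, 0.1038]), 0.57)]
clip [(array([0.5078, 0.2899, 0.1006]), 0.81)]
upin_loop [(array([0.4982, 0.2172, 0.1031]), 0.75)]
rack []
cup [(array([ 0.677 ,  0.1251, -0.0051]), 0.68)]
can [(array([ 0.3817, -0.3107,  0.0013]), 0.6)]
seam_roller [(array([ 0.4638,  0.0351, -0.0001]), 0.9), (array([ 0.6771,  0.1271, -0.0032]), 0.62)]
spray_bottle [(array([0.5139, 0.4453, 0.0008]), 0.78)]
pipe_sleeve [(array([ 0.5679, -0.4166,  0.0011]), 0.77), (array([0.5149, 0.2936, 0.1023]), 0.61)]
collar [(array([ 0.4487, -0.3625,  0.0018]), 0.8)]
top [0.4362 0.0123 1.0745] [[ 0.0019  0.9957 -0.0923]
 [-1.      0.0025  0.0061]
 [ 0.0063  0.0923  0.9957]] [[456.8884   0.     317.7859]
 [  0.     456.8884 234.2305]
 [  0.       0.       1.    ]] [-0.0845  0.      0.      0.      0.    ]
pin_hole [(array([ 0.5561, -0.1821,  0.0706]), 0.48)]
bracket [(array([ 0.5538, -0.1781, -0.0023]), 0.78)]
pin_head [(array([0.5143, 0.2921, 0.0998]), 0.71), (array([ 0.5527, -0.1
[... 392 characters left out ...]
, (array([0.5034, 0.2544, 0.0003]), 0.34)]
pipe_sleeve [(array([ 0.5638, -0.4123, -0.0024]), 0.83)]
collar [(array([ 0.4456, -0.36  ,  0.0025]), 0.67)]
1.6 [ 0.2337 -0.6065  0.2146] [[-0.9331 -0.      0.3595]
 [-0.3595 -0.     -0.9331]
 [ 0.     -1.      0.    ]] [1.0422 0.7523 0.7542] 0.09183509711049206
{'intrinsics': array([[426.1372,   0.    , 323.0974],
       [  0.    , 426.1372, 237.4905],
       [  0.    ,   0.    ,   1.    ]]), 'dist_coeffs': array([-0.052,  0.   ,  0.   ,  0.   ,  0.   ]), 'T_tool_cam': array([[-0.0006, -0.9692, -0.2464, -0.0691],
       [-0.0012,  0.2464, -0.9692, -0.1703],
       [ 1.    , -0.0003, -0.0013,  0.0008],
       [ 0.    ,  0.    ,  0.    ,  1.    ]])}
```

View pics/side0.png

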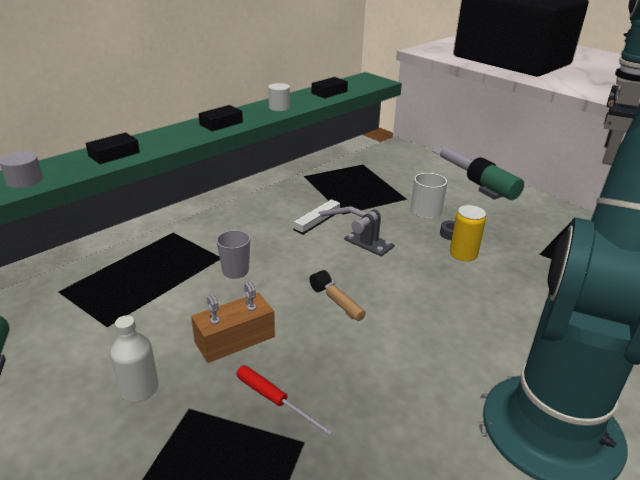

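View pics/top0.png

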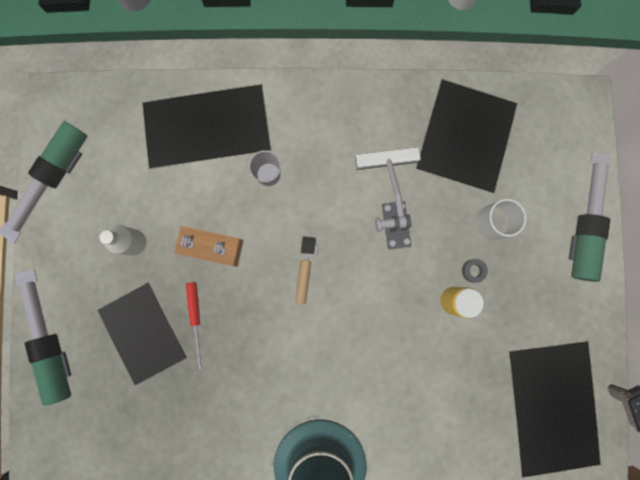

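The network and the pictures agree on the layout: the bracket is at top pixel (397,224), the rack at (209,246), and the clip is probably the left loop at (188,241). Next I'll take a close look at the pin.

```bash
cat > h.py <<'E'
from station import *
import cv2,numpy as np
np.set_printoptions(precision=4,suppress=True)
def R(yaw):  # tool down, jaw axis (tool z) = world +y turned by yaw
    c,s=np.cos(yaw),np.sin(yaw)
    return np.array([[c,0,-s],[s,0,c],[0,-1,0]])
def look(names,pic=None,cam="wrist",n=1):
    s=env.sense()
    p,d=viewer.read_camera(cam)
    if pic: cv2.imwrite(f"pics/{pic}.png",p[:,:,::-1])
    for nm in names:
        print(nm,[(np.round(r["at"],4),round(r["score"],2)) for r in tip_of(cam,nm)[:2]])
    return s,p,d
def cloud(s,d):
    i=viewer.camera_info("wrist");K=i["intrinsics"];T=i["T_tool_cam"]
    v,u=np.mgrid[:480,:640]
    xy=cv2.undistortPoints(np.stack([u.ravel(),v.ravel()],1).astype(np.float64)[:,None],K,i["dist_coeffs"])[:,0].reshape(480,640,2)
    c=np.stack([xy[...,0]*d,-xy[...,1]*d,-d],-1)
    return (c@T[:3,:3].T+T[:3,3])@np.array(s["tcp_rot"]).T+s["ee_pos"]
def st(m=""):
    s=env.sense();print(m,round(s["t"],2),s["ee_pos"],"F",np.array(s["wrist_force"]),"w",round(s["gripper_width"],4));return s
E
python3 - <<'E'
from h import *
effector.grasp(5)
st()
env.reach([0.555,-0.15,0.21],R(0)); st()
s,p,d=look(["pin_hole","pin_head","bracket"],"w1")
np.savez("w1.npz",c=cloud(s,d),p=p)
print(s["joint_positions"])
E
```

```text
2.94 [ 0.2337 -0.6065  0.2146] F [-1.3097 -0.3977 -0.32  ] w 0.0007
 4.95 [ 0.5548 -0.1512  0.2098] F [0.209  1.0303 1.0827] w 0.0002
pin_hole [(array([ 0.5612, -0.1801,  0.0745]), 0.92)]
pin_head [(array([ 0.5481, -0.1226,  0.072 ]), 0.7)]
bracket [(array([ 0.5541, -0.18  ,  0.0026]), 0.79)]
[ 0.7582  0.4529 -0.7148  1.7599  0.3365  1.055   1.493 ]
```

View pics/w1.png

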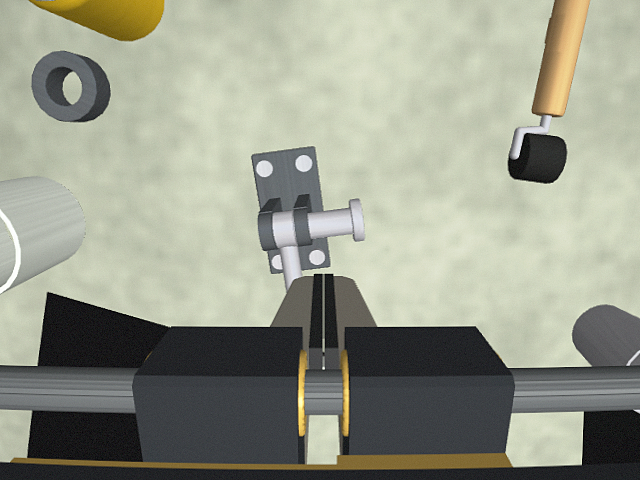

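The picture shows the bracket at (288,205) and the pin head at (357,220) on the +y side, with the pin sticking out from the fork. I'll fit the pin axis from the depth data.

Run:
```python
from h import *
f=np.load("w1.npz");c=f["c"]
B=np.array([0.555,-0.179])
m=np.zeros((480,640),bool);m[190:270,305:380]=1
q=c[m&(c[...,2]>0.055)&(c[...,2]<0.1)]
print(len(q),q.min(0),q.max(0))
sh=q[(q[:,1]<-0.133)&(q[:,1]>-0.158)]
for y in np.arange(-0.162,-0.108,0.004):
    k=q[abs(q[:,1]-y)<0.002]
    if len(k)>5: print(round(y,3),len(k),"x",np.percentile(k[:,0],[2,50,98]),"zmax",np.percentile(k[:,2],98), "xtop",np.median(k[k[:,2]>np.percentile(k[:,2],85)][:,0]))
m=np.zeros((480,640),bool);m[140:280,245:335]=1
b=c[m&(c[...,2]<0.012)&(c[...,2]>0.005)]
r=cv2.minAreaRect((b[:,:2]*1000).astype(np.float32));print(len(b),r)
```

```text
1829 [ 0.5352 -0.1661  0.055 ] [ 0.571  -0.1225  0.0895]
-0.162 207 x [0.544  0.5545 0.57  ] zmax 0.0868190732503924 xtop 0.5569877065668284
-0.158 137 x [0.545  0.5528 0.5632] zmax 0.08302167811581297 xtop 0.5546176208530177
-0.154 155 x [0.5445 0.552  0.5626] zmax 0.08294579508738481 xtop 0.5534300048456677
-0.15 151 x [0.5444 0.5519 0.5619] zmax 0.08295209661644934 xtop 0.5534682511798407
-0.146 138 x [0.5436 0.5513 0.562 ] zmax 0.08256810871636565 xtop 0.5528062755783633
-0.142 157 x [0.5431 0.5508 0.5613] zmax 0.08302737834899049 xtop 0.5530999041857074
-0.138 135 x [0.5425 0.5501 0.5606] zmax 0.08296262732510246 xtop 0.5519951937205881
-0.134 179 x [0.5367 0.5484 0.5598] zmax 0.08369338177153417 xtop 0.550489829142913
-0.13 236 x [0.5356 0.5473 0.5643] zmax 0.08876731166067824 xtop 0.5508082843251727
-0.126 212 x [0.5356 0.5492 0.5644] zmax 0.08879632010634021 xtop 0.5507027933385247
-0.122 25 x [0.5528 0.5589 0.5645] zmax 0.0874913956774241 xtop 0.5534011990078198
3793 ((557.626708984375, -180.29266357421875), (110.06676483154297, 56.133121490478516), 7.381069660186768)
```

```bash
cat >> h.py <<'E'
YB=np.deg2rad(7.38); B=np.array([0.5576,-0.1803,0]); YA=np.array([-np.sin(YB),np.cos(YB),0]); XA=np.array([np.cos(YB),np.sin(YB),0])
def F(n=4):
    f=[]
    for _ in range(n): f.append(env.sense()["wrist_force"]); env.pause(0.02)
    return np.mean(f,0)
E
python3 - <<'E'
from h import *
P=lambda a:B+a*YA+[0,0,0.063]
a=0.058+0.018+0.02
env.reach(P(a)+[0,0,0.12],R(YB)); env.movel(P(a),rate=0.15)
f0=F(8); st("base")
while a>0.026+0.018-0.012:
    step=0.003 if a>0.055 else 0.001
    a-=step; env.movel(P(a),rate=0.04); f=(F()-f0)@YA
    s=env.sense(); print(round(a,4),round((s["ee_pos"]-B)@YA,4),round(f,2),round(s["t"],2))
    if f>9: break
E
```

```text
base 6.62 [ 0.5461 -0.0853  0.064 ] F [ 0.0476  0.0271 -0.9123] w 0.0003
0.093 0.0928 -0.15 6.93
0.09 0.0899 0.0 7.25
0.087 0.0869 -0.15 7.57
0.084 0.0839 0.01 7.88
0.081 0.0809 0.39 8.2
0.078 0.0779 0.35 8.52
0.075 0.0749 -0.18 8.83
0.072 0.0721 0.96 9.15
0.069 0.0695 3.73 9.47
0.066 0.066 3.06 9.78
0.063 0.0627 2.49 10.1
0.06 0.0596 2.66 10.42
0.057 0.0566 2.63 10.73
0.054 0.0537 2.29 11.05
0.053 0.0531 3.31 11.37
0.052 0.052 3.84 11.68
0.051 0.0509 3.83 12.0
0.05 0.0498 3.74 12.32
0.049 0.0489 3.53 12.63
0.048 0.0479 3.72 12.95
0.047 0.0469 3.29 13.27
0.046 0.0459 3.19 13.58
0.045 0.0449 3.69 13.9
0.044 0.0439 3.46 14.22
0.043 0.0429 4.01 14.53
0.042 0.0419 4.04 14.85
0.041 0.0414 5.3 15.17
0.04 0.0414 6.52 15.48
0.039 0.0413 9.06 15.8
```

Run:
```python
from h import *
P=lambda a,z:B+a*YA+[0,0,z]
env.movel(P(0.06,0.063),rate=0.1); env.movel(P(0.06,0.18),rate=0.25)
env.movel(P(-0.032,0.18)-0.01*XA,rate=0.25); st()
s,p,d=look(["pin_hole","pin_head","bracket"],"w2"); np.savez("w2.npz",c=cloud(s,d),p=p)
effector.release()
env.reach([0.50,0.255,0.26],R(np.deg2rad(-11.5))); st()
s,p,d=look(["clip_loop","upin_loop","rack","clip"],"w3"); np.savez("w3.npz",c=cloud(s,d),p=p)
im=np.hstack([cv2.imread("pics/w2.png")[60:330,150:550],cv2.imread("pics/w3.png")[60:330,120:520]]);cv2.imwrite("pics/w23.png",im)
```

```text
17.29 [ 0.5506 -0.2137  0.1778] F [ 0.1325  0.1764 -0.0372] w 0.0003
pin_hole [(array([ 0.5623, -0.2114,  0.0732]), 0.73)]
pin_head [(array([ 0.5535, -0.1514,  0.0734]), 0.57)]
bracket [(array([ 0.5528, -0.176 ,  0.0025]), 0.9)]
 20.61 [0.5007 0.2538 0.2597] F [ 0.5324 -0.2583 -0.098 ] w 0.0919
clip_loop [(array([0.5121, 0.2927, 0.1031]), 0.79)]
upin_loop [(array([0.4988, 0.2149, 0.1026]), 0.88)]
rack [(array([0.5048, 0.2574, 0.0053]), 0.96)]
clip [(array([0.5101, 0.2891, 0.0995]), 0.76), (array([0.5008, 0.217 , 0.0981]), 0.58)]
```

View pics/w23.png

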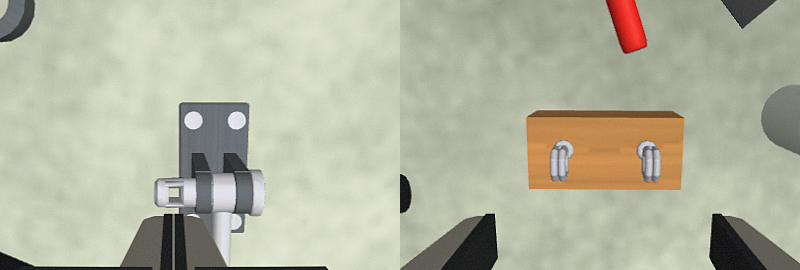

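The left part of the picture shows the pin home, with the hole clear of the fork at crop (175,193). The right part shows both loops in the rack, the upin at (562,162) and the clip at (650,160). I'll refine these from depth.

Run:
```python
from h import *
f=np.load("w2.npz");c=f["c"]
q=c[(abs(c[...,2]-0.075)<0.013)&(abs(c[...,0]-0.56)<0.03)&(c[...,1]<-0.196)&(c[...,1]>-0.25)]
l=(q-B)@np.stack([XA,YA,[0,0,1]],1)
print("tip a",np.percentile(l[:,1],[0,1,3]),"zmax",np.percentile(l[:,2],99))
for a in np.arange(-0.047,-0.018,0.002):
    k=l[abs(l[:,1]-a)<0.001]
    if len(k): print(round(a,4),len(k),"x",np.percentile(k[:,0],[2,98]),np.mean(np.percentile(k[:,0],[2,98])))
# hole from dark pixels in the pin's top band
g=cv2.cvtColor(f["p"],cv2.COLOR_RGB2GRAY); w=g[225:285,295:360]; print((c[...,2][240:268:3,305:345:3]*1000).astype(int)); print(g[240:268:3,305:345:3])
f=np.load("w3.npz");c=f["c"]
k=c[(c[...,2]>0.060)&(c[...,2]<0.067)&(abs(c[...,0]-.503)<.08)&(abs(c[...,1]-.256)<.1)]
r=cv2.minAreaRect((k[:,:2]*1000).astype(np.float32));print("rack",r)
ctr=np.array(r[0])/1000; yaw=np.deg2rad(r[2] if r[2]<45 else r[2]-90)
X=np.array([np.cos(yaw),np.sin(yaw)]);Y=np.array([-X[1],X[0]]);print("yaw",np.rad2deg(yaw))
for sg in (1,-1):
    cc=ctr+sg*0.036*Y
    for lo,hi in((.066,.073),(.073,.088),(.09,.11),(.11,.125)):
        m=(c[...,2]>lo)&(c[...,2]<hi)&(np.hypot(c[...,0]-cc[0],c[...,1]-cc[1])<.03)
        l=(c[m][:,:2]-cc)@np.stack([X,Y],1)
        print(sg,cc,lo,m.sum(),"x",np.percentile(l[:,0],[2,98]) if m.sum() else 0,"y",np.percentile(l[:,1],[2,98]) if m.sum() else 0, "zmax",c[m][:,2].max() if m.sum() else 0)
```

```text
tip a [-0.0451 -0.0448 -0.0441] zmax 0.08640419959276377
-0.045 48 x [-0.008   0.0061] -0.0009552660381686676
-0.043 85 x [-0.0097  0.0075] -0.0010576317660021478
-0.041 87 x [-0.0096  0.008 ] -0.0007956600494868904
-0.039 87 x [-0.0096  0.0077] -0.0009416854403309066
-0.037 89 x [-0.0097  0.0091] -0.00029163467227406436
-0.035 63 x [-0.0098  0.0091] -0.0003449643606595193
-0.033 63 x [-0.0098  0.0092] -0.000274799157733447
-0.031 63 x [-0.0098  0.0095] -0.00015950432207818312
-0.029 63 x [-0.0098  0.0091] -0.00033017478934057546
-0.027 90 x [-0.01   0.009] -0.0004636714106847394
-0.025 86 x [-0.0099  0.0079] -0.000970893925584004
-0.023 88 x [-0.0098  0.0079] -0.0009461860011794904
-0.021 90 x [-0.0097  0.0081] -0.0008427906032497249
-0.019 100 x [-0.0102  0.0079] -0.0011193377491368036
[[  1  76  74  75  75  75  75  75  75  75  73  75  75  76]
 [ 75  78  77  77  79  77  77  78  77  79  78  79  77  77]
 [ 77  78  78  79  79  79  78  79  79  78  80  79  80  78]
 [ 78  81  80  81  79   0   0   0   6  78  81  80  81  79]
 [ 78  81  81  80  79   0   0   0   5  80  81  81 348  81]
 [ 80 
[... 946 characters left out ...]
, 64.86475372314453), 78.1776123046875)
yaw -11.8223876953125
1 [0.5115 0.2884] 0.066 166 x [-0.0174  0.0097] y [-0.0147  0.0191] zmax 0.07186784401333698
1 [0.5115 0.2884] 0.073 0 x 0 y 0 zmax 0
1 [0.5115 0.2884] 0.09 127 x [-0.0131  0.0092] y [-0.0056  0.0049] zmax 0.10994412151364238
1 [0.5115 0.2884] 0.11 487 x [-0.0123  0.0111] y [-0.0054  0.0059] zmax 0.11874835726248889
-1 [0.4968 0.218 ] 0.066 178 x [-0.0198  0.0237] y [-0.017   0.0216] zmax 0.07211096480341445
-1 [0.4968 0.218 ] 0.073 0 x 0 y 0 zmax 0
-1 [0.4968 0.218 ] 0.09 136 x [-0.0131  0.0105] y [-0.0048  0.0064] zmax 0.10995624734998075
-1 [0.4968 0.218 ] 0.11 477 x [-0.0121  0.0112] y [-0.0052  0.0061] zmax 0.1189819117198695
```

Run:
```python
from h import *
yr=np.deg2rad(-11.8); X=np.array([np.cos(yr),np.sin(yr),0]);Y=np.array([-X[1],X[0],0])
p=np.array([0.5115,0.2884,0])-0.0005*X+0.003*Y
env.movel(p+[0,0,0.16],R(yr),rate=0.2); env.movel(p+[0,0,0.083],rate=0.12); st("down")
effector.grasp(24); st("grip")
env.movel(p-0.003*Y+[0,0,0.10],rate=0.06); st("up")
env.movel(p-0.003*Y+[0,0,0.20],rate=0.15); st("lifted")
look(["clip_loop","upin_loop","clip_shoulder"],"s4","side")
im=cv2.imread("pics/s4.png");cv2.imwrite("pics/s4c.png",cv2.resize(im[200:380,130:330],None,fx=3,fy=3,interpolation=cv2.INTER_CUBIC))
```

```text
down 22.33 [0.512  0.2919 0.0837] F [ 0.7272 -0.0713 -0.2478] w 0.0918
grip 23.52 [0.5115 0.2906 0.0827] F [-0.298  -1.2537 -0.0745] w 0.012
up 23.97 [0.5114 0.2888 0.1007] F [ 0.5692  0.2529 -0.1327] w 0.0118
lifted 24.78 [0.5106 0.2878 0.1991] F [-0.6744  0.0976 -0.9602] w 0.0119
clip_loop [(array([0.5129, 0.291 , 0.218 ]), 0.8), (array([ 0.4497, -0.3641, -0.0026]), 0.63)]
upin_loop [(array([0.4973, 0.2148, 0.1041]), 0.54)]
clip_shoulder [(array([0.4978, 0.2184, 0.1016]), 0.49), (array([ 0.3809, -0.3121,  0.0011]), 0.17)]
```

View pics/s4c.png

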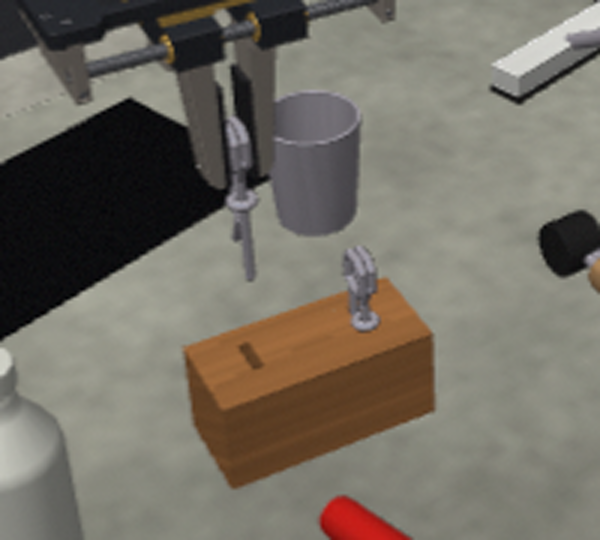

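The side view shows the clip in the jaws. Its leg hangs on the near (robot) side with its tip at (250,278), and the sprung arm flares off to the far side at (235,225). The U pin is untouched. I'll hover above the hole next.

```bash
cat >> h.py <<'E'
H=B-0.0008*XA-0.032*YA; G=H+0.004*XA
E
python3 - <<'E'
from h import *
env.movel([0.52,0.27,0.25],rate=0.25)
env.movel(G+[0,0,0.25],R(YB),rate=0.3)
env.movel(G+[0,0,0.170],rate=0.15); env.pause(0.2); st()
s,p,d=look(["pin_hole","clip_loop"],"w5"); np.savez("w5.npz",c=cloud(s,d),p=p,d=d,pos=s["ee_pos"],rot=s["tcp_rot"])
i=viewer.camera_info("wrist");T=np.linalg.inv(i["T_tool_cam"])
def px(w):
    t=np.array(s["tcp_rot"]).T@(np.array(w)-s["ee_pos"]); c=T[:3,:3]@t+T[:3,3]
    return cv2.projectPoints(np.array([[c[0],-c[1],-c[2]]]),np.zeros(3),np.zeros(3),i["intrinsics"],i["dist_coeffs"])[0].ravel()
print("hole px",px(H+[0,0,.082]),"tip px",px(s["ee_pos"]+s["tcp_rot"]@np.array([-.004,.0715,0])))
a=np.array(p[:,:,::-1]);u,v=px(H+[0,0,.082]).astype(int);print(u,v)
cr=a[max(v-60,0):v+60,u-80:u+80];cv2.imwrite("pics/w5c.png",cv2.resize(cr,None,fx=5,fy=5,interpolation=cv2.INTER_CUBIC))
E
```

```text
27.99 [ 0.5655 -0.2117  0.1711] F [-0.4663  0.2502 -1.0189] w 0.0118
pin_hole [(array([ 0.5629, -0.2088,  0.074 ]), 0.95)]
clip_loop [(array([ 0.5625, -0.207 ,  0.1917]), 0.57)]
hole px [325.2002 234.309 ] tip px [324.7916 242.8054]
325 234
```

View pics/w5c.png

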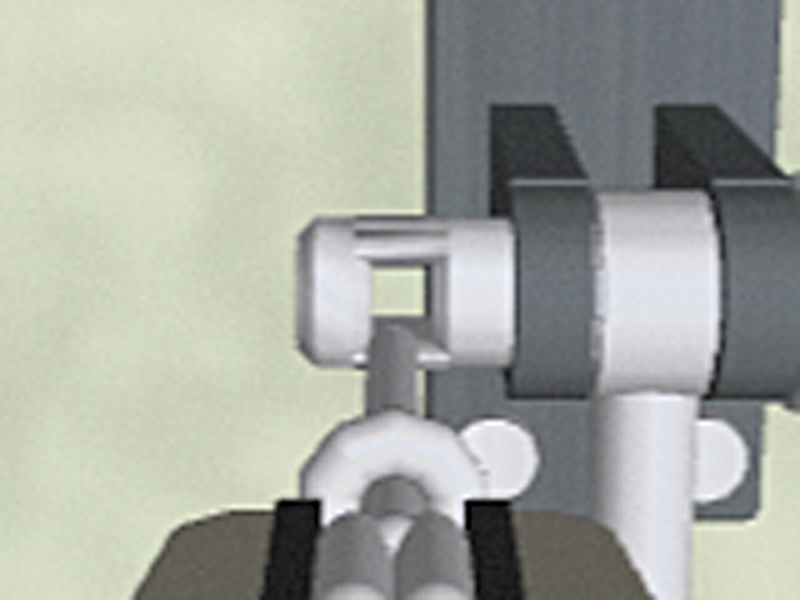

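The crop shows the leg tip at (394,325), just in front of the flared hole at about (403,296). The tip lies about 1 mm too far toward the pin's free end. I'll shift by that much and descend with force checks.

Run:
```python
from h import *
g=G+0.0010*YA-0.0003*XA
f0=F(8); print("base",f0)
np.save("f0.npy",f0)
for z in list(np.arange(0.164,0.149,-0.003))+list(np.arange(0.146,0.124,-0.004)):
    env.movel(g+[0,0,z],rate=0.05); f=F(2)-f0; s=env.sense()
    print(round(z,4),s["ee_pos"],f,round(s["t"],2))
    if f[2]>4 or np.hypot(f[0],f[1])>5: print("STOP");break
s,p,d=look([],"w6");cv2.imwrite("pics/w6c.png",cv2.resize(p[150:350,215:435,::-1],None,fx=3,fy=3))
```

```text
base [-0.2363 -0.1423 -0.8037]
0.164 [ 0.5642 -0.2106  0.1636] [ 0.1901  0.1854 -0.4502] 28.58
0.161 [ 0.5644 -0.2107  0.1609] [-0.0022  0.4882  0.3238] 28.87
0.158 [ 0.5644 -0.2106  0.1579] [ 0.3561 -0.1902 -0.0709] 29.15
0.155 [ 0.5644 -0.2106  0.1549] [-0.0786  0.9204 -0.3441] 29.43
0.152 [ 0.5643 -0.2107  0.1518] [-0.0875  0.5523  0.0575] 29.72
0.149 [ 0.5644 -0.2106  0.1489] [-0.8519 -0.6155  0.4009] 30.0
0.146 [ 0.5644 -0.2106  0.1458] [0.0885 0.0561 0.4202] 30.28
0.142 [ 0.5644 -0.2106  0.1418] [1.1463 0.1632 0.1327] 30.57
0.138 [ 0.5644 -0.2106  0.1378] [ 1.5802 -0.2827  0.077 ] 30.85
0.134 [ 0.5644 -0.2106  0.1338] [0.3027 0.33   0.4742] 31.13
0.13 [ 0.5644 -0.2106  0.1298] [0.8105 0.3414 0.0243] 31.42
0.126 [ 0.5644 -0.2106  0.1258] [-0.106   0.4299 -0.4662] 31.7
```

View pics/w6c.png

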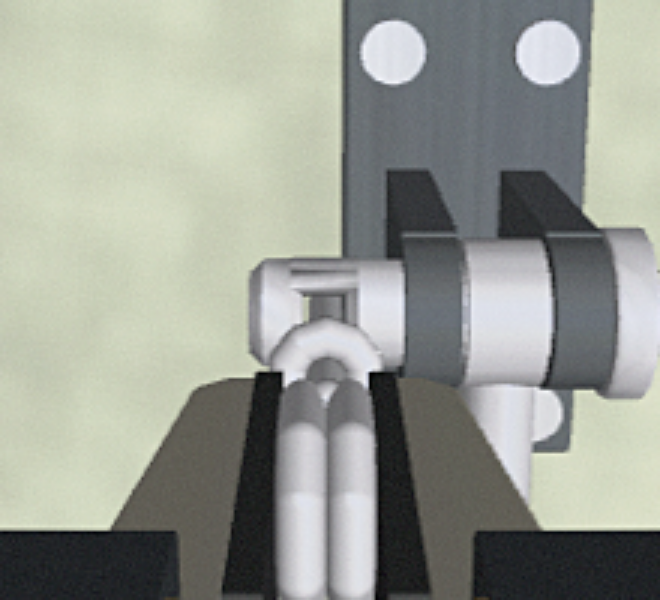

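The leg is in the hole at crop (325,310), with no force on it. Now I'll make the snap and seat the shoulder.

Run:
```python
from h import *
g=G+0.0010*YA-0.0003*XA; f0=np.load("f0.npy"); z=0.126
while z>0.088:
    zc=env.sense()["ee_pos"][2]
    z-=0.001 if zc>0.104 else 0.0005
    env.movel(g+[0,0,z],rate=0.03); f=F(3)-f0; s=env.sense()
    print(round(z,4),round(s["ee_pos"][2],4),f,round(s["t"],2))
    if f[2]>13.8 or np.hypot(f[0],f[1])>10: print("STOP");break
f=F(6)-f0;print(f)
```

```text
0.125 0.125 [ 0.4001  0.2367 -0.0104] 32.05
0.124 0.124 [0.0222 0.6916 0.2417] 32.35
0.123 0.123 [0.097  0.4416 0.3367] 32.65
0.122 0.122 [ 0.3398  0.2154 -0.1006] 32.95
0.121 0.121 [ 0.5087 -0.3629  0.0436] 33.25
0.12 0.1201 [1.3968 0.0696 0.4543] 33.55
0.119 0.1191 [2.0891 0.201  0.715 ] 33.85
0.118 0.1181 [2.7665 0.1202 0.2299] 34.15
0.117 0.117 [3.7084 0.4292 0.6371] 34.45
0.116 0.1161 [ 4.224  -0.1104  0.921 ] 34.75
0.115 0.1153 [4.6272 0.302  2.6071] 35.05
0.114 0.1142 [5.3478 0.3419 2.5119] 35.35
0.113 0.1135 [6.3339 0.3229 4.0299] 35.65
0.112 0.1123 [6.0293 0.5533 3.3667] 35.95
0.111 0.1111 [6.4903 0.5888 1.6488] 36.25
0.11 0.1105 [5.4379 0.9476 4.3758] 36.55
0.109 0.1094 [6.1592 0.4834 3.1184] 36.85
0.108 0.1088 [5.6688 0.7845 5.8765] 37.15
0.107 0.1072 [7.5273 0.4642 1.4129] 37.45
0.106 0.1066 [5.8245 0.391  5.1293] 37.75
0.105 0.1051 [7.4866 0.6293 0.6884] 38.05
0.104 0.1041 [7.3388 0.1408 1.504 ] 38.35
0.103 0.1028 [6.4952 0.4442 0.3884] 38.65
0.1025 0.1022 [ 7.5253  0.3982 -0.9091] 38.95
0.102 0.1019 [6.35   0.9865 1.2194] 39.25
0.1015 0.1013 [6.354  0.7563 0.0199] 39.55
0.101 0.1008 [ 6.4916  0.3494 -0.1284] 39.85
0.1005 0.1006 [6.2928 1.4671 2.7848] 40.15
0.1 0.1005 [5.3634 1.0391 5.3954] 40.45
0.0995 0.1005 [4.967  0.6945 7.9845] 40.75
0.099 0.1004 [ 3.728   1.7225 11.4844] 41.05
0.0985 0.1003 [ 2.5535  1.8665 14.0783] 41.35
STOP
[ 2.7706  1.5031 14.0047]
```

Run:
```python
from h import *
g=G+0.0010*YA-0.0003*XA; f0=np.load("f0.npy")
env.movel(g+[0,0,0.0982],rate=0.03); env.pause(0.3); print(F(8)-f0)
env.movel(g+[0,0,0.1000],rate=0.03); print(F(3)-f0)
effector.release(); st("open")
env.movel(g+[0,0,0.20],rate=0.15); st()
env.movel(g+[0,0,0.215]-0.03*XA+0.1*YA,rate=0.2); st()
look(["pin_hole","clip_loop","pin_head","clip_shoulder"],"s7","side")
look(["pin_hole","clip_loop","pin_head"],"w7")
a=cv2.imread("pics/s7.png")[185:265,320:420];b=cv2.imread("pics/w7.png")[100:400,60:460]
cv2.imwrite("pics/f7.png",np.hstack([cv2.resize(a,(375,300),interpolation=cv2.INTER_CUBIC),b]))
```

```text
[ 1.4892  1.4319 15.906 ]
[5.5851 1.0863 6.2283]
open 43.67 [ 0.5645 -0.2106  0.1   ] F [ 0.5786  0.265  -1.0168] w 0.0918
 44.48 [ 0.5638 -0.2108  0.1992] F [-0.9237  0.386   0.2776] w 0.0921
 45.16 [ 0.5221 -0.1167  0.2147] F [ 0.366  -1.1344  0.5607] w 0.0923
pin_hole [(array([ 0.5631, -0.2109,  0.0688]), 0.56)]
clip_loop [(array([ 0.5659, -0.2101,  0.1212]), 0.55), (array([ 0.5567, -0.1798, -0.0007]), 0.24)]
pin_head [(array([ 0.5521, -0.1585,  0.0733]), 0.74)]
clip_shoulder []
pin_hole [(array([ 0.5656, -0.2098,  0.0713]), 0.69)]
clip_loop [(array([ 0.5648, -0.2096,  0.1213]), 0.64)]
pin_head [(array([ 0.5513, -0.1546,  0.0722]), 0.74)]
```

View pics/f7.png

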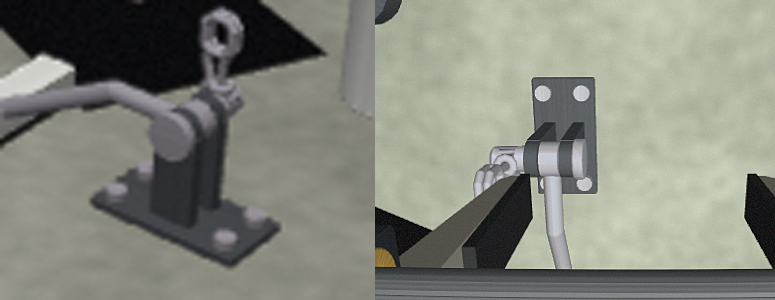

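The clip stands upright on the pin with its loop at z = 0.121 m (0.120 expected). The pin head is against the fork and the robot is clear, so I'm handing the job in.

```bash
python3 -c "
from station import *
print(workorder.finish_job(), env.sense()['t'])"
```

```text
the job is handed in; nothing more can be done
the job is handed in; nothing more can be done
```

The hold-down bar is coupled to its bracket: the pin is home, the hairpin clip is seated through its hole, and the job was handed in at about 45 s.

- **Pin:** I pushed it in about 30 mm until it met the solid stop. Sliding took about 4 N and the push at the stop was 9 N.
- **Clip:** I took it from the rack with a 24 N grip and passed its leg through the hole without contact force. The sampled downward push peaked at about 6 N as the arm sprang round the shank, at the bottom of the expected 6–12 N, then fell to zero.
- **Seating:** The shoulder met a hard stop and I pressed it to 15.9 N, then eased to 6 N and let go.

**Last checks:** The final pictures show the clip upright on the pin and the pin head against the fork. The loop is at z = 0.121 m, where 0.120 m was expected. The gripper was clear and the U pin and other items were not touched.

Two things were less clean:
- A sideways force of about 6–7 N built up on the clip during the snap, from the sprung arm. It was gone after release.
- The network did not find the shoulder in the last side picture, so its seating rests on the force, the loop height and the view itself.

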